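# Change the trimming fixture over to the next casting

### The arm

A 6-joint arm with a two-finger parallel gripper is mounted at the origin on a cart in front of the work surface, level with it; the furniture and walls round the work are solid. World frame = base frame: x ahead of the robot, y to its left, z up, the work surface at z = 0. Lengths are in m, angles in rad, forces in N, time in s.
With the tool pointing down it reaches from about 0.25 to 0.725 m from the base axis. Payload 4 kg.
Tool frame: the origin (TCP) lies on the centre line of the jaws, within the pads' length; the fingertips stand 22 mm ahead of it and the grasp point (between the pads) lies 3 mm ahead of it; z points along the fingers, y is the line along which they close (so a half turn about z gives the same grasp; the last joint's range is limited). The gripper opens to 85 mm and grips with 20 to 120 N. Pads are 22 mm wide; open, the fingers measure 114 mm over their backs; the gripper's body (76 mm by 85 mm) begins 54 mm behind the grasp point. The pads swing forward as they close: fully open they stand 13 mm farther back than shut.
Start: joints at [-1.22, 0.241, 0.005, 1.335, 0, 1.571], TCP at [0.172, -0.47, 0.253] pointing down, gripper open.
Joint ranges: [-2.72, 2.72], [-1.05, 1.87], [-1.09, 1.28], [-1.99, 2.15], [-1.42, 1.44], [-3.14, 3.14]. Speed limits (rad/s): [2.79, 2.79, 3.14, 3.14, 3.14, 3.14].

### API

Orientations are given as a unit quaternion [x, y, z, w].
In Python, from workcell import bot gives the robot as it stands.
- The arm moves only by the shell command python3 -m inch 'ROWS'. ROWS is JSON, one flat list of numbers, 7 for each row, row after row: the shift along the world's x, y, z in mm, then the turn, a rotation vector about the world's x, y, z in rad, then the opening in per cent of the stroke, from 0 (shut) to 100 (fully open). A call has 1 to 8 rows; each row is the pose to reach, as a shift and turn from the pose commanded when the call began; what a row does not reach only later rows make up. A row lasts 1/12 s, in which the tool goes at most 41.7 mm and 7.16 degrees, less where a joint would pass 70% of its speed; a pose out of reach is approached as far as the arm can. A call with a gripper value outside its range is refused whole. The fingers move at their own pace and stop on an object; the grip force is fixed at half the most. Time passes only in rows, so rows that repeat a pose let the fingers close. It gives the time, the measured TCP pose, the force, the opening and the grip force at its end, in the units of the state.
- bot.get_obs(): the state, without advancing time (a new reading comes with each control period).
- bot.camera(name): name is "side" or "top" or "wrist"; returns the picture (420x560x3 uint8, blue, green, red); there is no depth.
- bot.camera_info(name): a dict with "intrinsics" (3x3 intrinsics, pixels), "camera_from_world" (4x4, takes a point from world to camera coordinates); the wrist camera has in their place "hand_eye" (4x4, takes a point from camera to tool coordinates, whose origin is the TCP and whose axes are the flange's). Camera axes: x right, y down, z forward; pixel columns grow to the right and rows downward; lengths in m; the calibration is good to about 2 mm. The wrist camera is an equidistant fisheye: a pixel r from the principal point sees the ray r / f radians off the axis. A picture is of the moment at which its call begins: read the wrist's pose just before it. camera_info takes no time and is no camera call.
- bot.job_done(): hands the job in; it is judged then, once.
Trained networks look in the newest picture that a camera, given by its name, has taken for a name from the list of things; names that differ only in an ending like _2 or _b are one class to them, and where a whole thing is asked for, a point or a joint stands for the part that bears it (a point fixed in the world has none). Each returns a list of dicts, best first, with "confidence" (0 to 1); they miss things now and then, are a little off and sometimes report something else, mostly with a low value. They report only what shows in the picture. A call takes as long as a camera call.
- bot.silhouettes(camera, target): "mask" (420x560 bool, what is visible of it) and "uv" ([column, row] in pixels, amid what is visible of it).
- bot.spot_point(camera, target): "uv" ([column, row] in pixels: a listed point, or the origin of a listed thing).
The state is a dict: "clock": time; "joint_pos": joint angles; "joint_vel": joint speeds; "tau": joint torques, N m; "eef_pos": TCP position; "tool_rot": TCP orientation; "ft_force": force on the tool from outside, world axes, zero at the start; "ft_torque": the same for the moment, N m; "grip_width": finger opening in m; "grasp_force": force on a finger pad.
Only numpy, scipy, OpenCV 4.12 (cv2) and the standard library are available. Lean on these libraries where they do the work, as an engineer would, in place of code of your own. Each camera call takes 0.05 s, during which the arm holds its last target. There are 200 camera calls.

### The job

Change the trimming fixture over to the next job: the ribbed casting and the tan-knobbed clamp block that wait in the blue job tray go onto the grey fixture plate, and the box-shaped casting and the flat-topped clamp block from the fixture take their places in the tray. Set each one fully down between the guides of its own seat, castings in the casting seats and blocks in the block seats, lined up with the seat; on the fixture the knob must be at the end away from the casting. The rubber-faced board is free for putting things down meanwhile; leave the red cap and the spare block where they are.

Things in the scene. Friction and masses are not known exactly. Their poses are not given: they have to be found in the camera images.
- ribbed_casting_mid (a point): pale grey casting, solid middle with round bosses, narrower open frame at either end; 100 mm long, 28 mm high, 67 mm wide over its middle 60 mm (34 mm at the ends). Starts in the job tray. Grasp from above across the 67 mm width (its x axis). The point is its centre, 14 mm above its underside; its y axis runs along its length; either end may lead.
- box_casting_mid (a point): pale grey casting like a shallow open box with upright walls and bosses inside; 110 mm long, 60 mm wide, 28 mm high. Starts on the fixture. Grasp from above across the 60 mm width (its x axis). The point is its centre, 14 mm above its underside; its y axis runs along its length; either end may lead.
- knob_block_mid (a point): dark brown clamp block, bent steel spring clip at one end, round tan knob on the other; 59 x 24 mm, body 16 mm high, knob top at 27 mm. Starts in the job tray. Grasp from above across the 24 mm width (its x axis). The point is its centre, 10 mm above its underside; its y axis runs along its length, +y towards the knob.
- bush_block_mid (a point): dark brown clamp block with a flat steel top plate and small steel bush, no knob; 52 x 25 mm, 21 mm high. Starts on the fixture. Grasp from above across the 25 mm width (its x axis). The point is its centre, 10 mm above its underside; its y axis runs along its length; either end may lead.
- trim_fixture: dark grey anodised plate 104 (x) by 222 mm (y), fixed. Origin on the bench, seat surface 22 mm above it. Bright steel strips mark two seats along y: casting seat centred at x 0, y -40 mm (robot's end), block seat at x 0, y +66 mm (far end). Tapered pins 9 mm high stand round each seat with 4 to 15 mm of play, none beside its middle, where fingers go.
- job_tray: blue plastic tray 104 (x) by 252 mm (y), fixed. Origin on the bench, floor 22 mm above it. Grey floor patches mark two seats along y: casting seat centred at x 0, y -40 mm (robot's end), block seat at x 0, y +66 mm. Corner guides 7 mm high stand round each seat with 5 to 11 mm of play; the middle of each side is open for fingers.
- rubber_board: plywood board faced with black ribbed rubber, 116 (x) by 256 mm (y), fixed, flat. Origin on the bench, top 22 mm above it. Free for putting down from y -105 to +110 mm, room for a casting (say at y -40 mm) and a block (say at y +66 mm) at once; its far (+y) end carries the spare block.
- cap_mid (a point): red plastic cap, 33 mm across, 14 mm high, at the far end of the job tray; it stays there. The point is its centre.
- spare_block_mid (a point): spare dark brown clamp block with a tall light-grey knob, 62 x 26 mm, 28 mm high, lying across the far end of the rubber board; it stays there. The point is on its middle, 10 mm above its underside.

How it is judged:
By the outcome, as a careful person would: the job done as asked, in the order asked, and still so for the second after the job is handed in, with the robot touching nothing.
It also fails if it takes over 128 s, if anything falls off the work surface, if the arm or the gripper's body presses on something with over 40 N, if the wrist force passes 120 N, or if a joint passes its speed limit or range.

## Working session

There is one attempt and no reset: what is moved stays moved. The work goes in short steps, Python scripts to look and compute and a shell command to move; the robot and the scene stay as the last step left them, time stands still between calls to the robot, and variables do not carry over. Pictures are saved under pics/ and viewed, at most 16 in all, crops included, and the job is handed in when it is done.

```bash
ls; mkdir -p pics; cat > h.py <<'E'
import numpy as np, cv2
from workcell import bot
from scipy.spatial.transform import Rotation as R
def ray(cam,uv,obs=None):
    i=bot.camera_info(cam);K=np.array(i["intrinsics"])
    if cam=="wrist":
        o=obs; X=np.array(i["hand_eye"]); d=(np.array(uv)-K[:2,2])/np.array([K[0,0],K[1,1]]);r=np.hypot(*d)
        v=np.array([*(d/r*np.sin(r)),np.cos(r)]) if r>0 else np.array([0,0,1.])
        Rt=R.from_quat(o["tool_rot"]).as_matrix()
        return Rt@X[:3,3]+Rt@np.zeros(3)+np.array(o["eef_pos"]),Rt@X[:3,:3]@v
    T=np.array(i["camera_from_world"]);c=-T[:3,:3].T@T[:3,3]
    return c,T[:3,:3].T@np.linalg.inv(K)@np.array([*uv,1.])
def at(cam,uv,z,obs=None):
    c,d=ray(cam,uv,obs);return c+d*(z-c[2])/d[2]
E
python3 - <<'E'
from h import *
o=bot.get_obs();print({k:np.round(v,3) for k,v in o.items()})
for c in["top","side"]:
    im=bot.camera(c);cv2.imwrite(f"pics/{c}0.png",im)
    for t,z in [("ribbed_casting_mid",.036),("box_casting_mid",.036),("knob_block_mid",.032),("bush_block_mid",.032),("trim_fixture",0),("job_tray",0),("rubber_board",0),("cap_mid",.03),("spare_block_mid",.032)]:
        for s in bot.spot_point(c,t)[:2]: print(c,t,np.round(s["confidence"],2),np.round(s["uv"],1),np.round(at(c,s["uv"],z),4))
E
```

```text
pics
{'clock': np.float64(0.0), 'joint_pos': array([-1.22 ,  0.241,  0.004,  1.335, -0.   ,  1.571]), 'joint_vel': array([-0.001,  0.001,  0.   , -0.002, -0.002,  0.   ]), 'tau': array([ 1.0000e-03, -3.7232e+01,  2.5240e+01,  1.7000e-02, -0.0000e+00,
       -0.0000e+00]), 'eef_pos': array([ 0.172, -0.469,  0.252]), 'tool_rot': array([ 0.985,  0.175, -0.   , -0.001]), 'ft_force': array([ 0.036, -0.187,  0.322]), 'ft_torque': array([-0.041, -0.014, -0.064]), 'grasp_force': np.float64(0.0), 'grip_width': np.float64(0.086)}
top ribbed_casting_mid 0.72 [284.7 274.1] [0.4973 0.1825 0.036 ]
top ribbed_casting_mid 0.69 [383.7 258.3] [0.5265 0.0123 0.036 ]
top box_casting_mid 0.56 [188.4 278.2] [0.4883 0.3468 0.036 ]
top knob_block_mid 0.89 [289.8 216.8] [0.5985 0.1744 0.032 ]
top bush_block_mid 0.72 [184.4 215.9] [0.5979 0.3601 0.032 ]
top bush_block_mid 0.59 [185.3 279.3] [0.4867 0.3528 0.032 ]
top trim_fixture 0.78 [188.4 258.8] [0.5261 0.3552 0.    ]
top trim_fixture 0.46 [185.2 280.3] [0.4876 0.359  0.    ]
top job_tray 0.92 [287.6 252.2] [0.5402 0.1772 0.    ]
top rubber_board 0.91 [384.3 257. ] [0.5336 0.0036 0.    ]
top cap_mid 0.81 [288.4 183.9] [0.6592 0.1773 0.03  ]
top cap_mid 0.34 [185.9 277.7] [0.4896 0.3523 0.03  ]
top spare_block_mid 0.63 [378.1 186.8] [0.6551 0.0173 0.032 ]
side ribbed_casting_mid 0.79 [305.1 210.3] [0.4946 0.1796 0.036 ]
side box_casting_mid 0.6 [309.6 263.8] [0.4851 0.3539 0.036 ]
side knob_block_mid 0.76 [255.9 210.1] [0.5966 0.1743 0.032 ]
side knob_block_mid 0.16 [290.5 185.2] [0.5282 0.0706 0.032 ]
side bush_block_mid 0.78 [249.1 264.7] [0.5929 0.3541 0.032 ]
side trim_fixture 0.8 [286.7 282.2] [0.5258 0.3625 0.    ]
side job_tray 0.6 [283.9 227.1] [0.5383 0.1889 0.    ]
side rubber_board 0.63 [290.4 185.4] [0.5305 0.0165 0.    ]
side cap_mid 0.47 [224.  213.9] [0.6616 0.1868 0.03  ]
```

```bash
python3 - <<'E'
import cv2
a=cv2.imread("pics/top0.png")[150:350,130:450];cv2.imwrite("pics/top0c.png",cv2.resize(a,None,fx=2.5,fy=2.5,interpolation=cv2.INTER_CUBIC))
E
```

```text
(no output)
```

View pics/top0c.png

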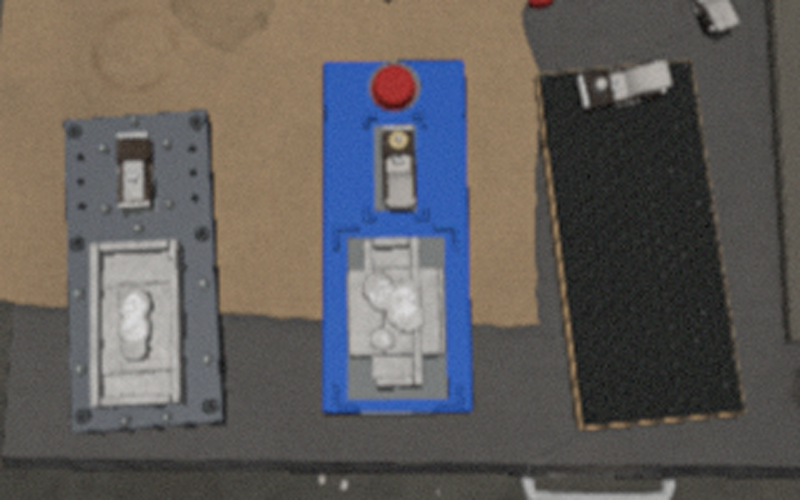

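View pics/side0.png

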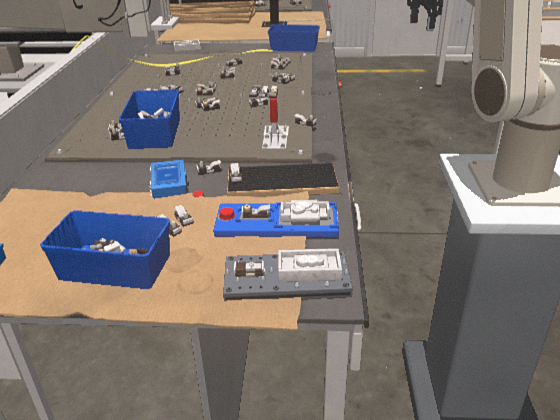

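The top view shows the fixture on the left, the tray in the middle and the board on the right. Their long axes run ahead (+x), so local x is about −y in the world. The knob already points away from the casting. Next I'll measure positions and yaws from the silhouettes.

```bash
cat >> h.py <<'E'
def rect(cam,t,z,obs=None):
    s=bot.silhouettes(cam,t)
    if not s: return print(t,"none")
    m=s[0]["mask"].astype(np.uint8)
    c=max(cv2.findContours(m,0,cv2.CHAIN_APPROX_NONE)[0],key=cv2.contourArea)[:,0]
    p=np.array([at(cam,q,z,obs)[:2] for q in c])*1000
    (x,y),(w,h),a=cv2.minAreaRect(p.astype(np.float32))
    b=cv2.boxPoints(((x,y),(w,h),a));e=b[1]-b[0];f=b[2]-b[1]
    e=e if np.hypot(*e)>np.hypot(*f) else f
    if e[0]<0:e=-e
    print(t,round(s[0]["confidence"],2),"centre",np.round([x,y],1),"size",np.round([w,h],1),"yaw",round(float(np.arctan2(e[1],e[0])),3))
E
python3 - <<'E'
from h import *
bot.camera("top")
for t,z in [("trim_fixture",.022),("job_tray",.022),("rubber_board",.022),("ribbed_casting_mid",.045),("box_casting_mid",.050),("knob_block_mid",.04),("bush_block_mid",.043)]: rect("top",t,z)
i=bot.camera_info("wrist");print(np.round(i["intrinsics"],1),np.round(i["hand_eye"],3))
E
```

```text
trim_fixture 0.94 centre [526.4 353.3] size [222.8 107.4] yaw 0.092
job_tray 0.74 centre [554.5 177.5] size [251.5 104.8] yaw 0.02
rubber_board 0.66 centre [601.4 174.7] size [56.5 23.3] yaw 0.01
ribbed_casting_mid 0.65 centre [497.3 176.9] size [98.  64.6] yaw 0.012
box_casting_mid 0.65 centre [486.2 350.6] size [110.2  62.5] yaw 0.06
knob_block_mid none
bush_block_mid 0.92 centre [591.7 359.3] size [49.9 22.6] yaw 0.055
[[325.2   0.  282.7]
 [  0.  325.2 209.4]
 [  0.    0.    1. ]] [[ 0.    -0.947 -0.321  0.083]
 [ 1.     0.     0.001  0.   ]
 [-0.001 -0.321  0.947 -0.122]
 [ 0.     0.     0.     1.   ]]
```

```bash
python3 -m inch '[120,300,0,0,0,0,100, 120,300,0,0,0,0,100, 120,300,0,0,0,0,100, 120,300,0,0,0,0,100, 120,300,0,0,0,0,100, 120,300,0,0,0,0,100, 120,300,0,0,0,0,100, 120,300,0,0,0,0,100]'; python3 -c "
from h import *
print(np.round(bot.get_obs()['joint_pos'],3))"
```

```text
clock: 2.07
eef_pos: [0.292, -0.1671, 0.2536]
tool_rot: [0.985, 0.175, 0.001, -0.0]
ft_force: [1.0, 0.2, 0.1]
grip_width: 0.0855
grasp_force: 0.0
[-5.200e-01 -8.800e-02 -3.550e-01  1.303e+00  1.000e-03  2.270e+00]
```

```bash
python3 -m inch '[100,200,0,0,0,0.95,100, 100,200,0,0,0,0.95,100, 100,200,0,0,0,0.95,100, 100,200,0,0,0,0.95,100, 100,200,0,0,0,0.95,100, 100,200,0,0,0,0.95,100, 100,200,0,0,0,0.95,100, 100,200,0,0,0,0.95,100]'; python3 -m inch '[60,200,0,0,0,0.95,100, 60,200,0,0,0,0.95,100, 60,200,0,0,0,0.95,100, 60,200,0,0,0,0.95,100, 60,200,0,0,0,0.95,100, 60,200,0,0,0,0.95,100, 60,200,0,0,0,0.95,100, 60,200,0,0,0,0.95,100]';python3 -m inch '[45,119,-40,0,0,0.95,100, 45,119,-40,0,0,0.95,100, 45,119,-40,0,0,0.95,100, 45,119,-40,0,0,0.95,100, 45,119,-40,0,0,0.95,100, 45,119,-40,0,0,0.95,100, 45,119,-40,0,0,0.95,100, 45,119,-40,0,0,0.95,100]'; python3 - <<'E'
from h import *
o=bot.get_obs();print(np.round(o['joint_pos'],3),o['clock'])
im=bot.camera("wrist");cv2.imwrite("pics/w1.png",im)
for t,z in [("trim_fixture",.022),("box_casting_mid",.05),("bush_block_mid",.043),("job_tray",.022)]: rect("wrist",t,z,o)
for t,z in [("trim_fixture",.022),("box_casting_mid",.036),("bush_block_mid",.032)]:
    for s in bot.spot_point("wrist",t)[:1]: print(t,s["uv"],at("wrist",s["uv"],z,o))
E
```

```text
clock: 2.73
eef_pos: [0.3922, 0.032, 0.2532]
tool_rot: [0.793, 0.609, -0.0, -0.0]
ft_force: [0.7, -0.4, 0.1]
grip_width: 0.0854
grasp_force: 0.0
clock: 3.4
eef_pos: [0.4517, 0.2316, 0.2527]
tool_rot: [0.427, 0.904, -0.0, -0.0]
ft_force: [-0.3, -0.2, -0.6]
grip_width: 0.0855
grasp_force: 0.0
clock: 4.07
eef_pos: [0.4968, 0.3497, 0.2128]
tool_rot: [-0.032, 0.999, -0.0, -0.0]
ft_force: [0.0, -0.5, 0.4]
grip_width: 0.0852
grasp_force: 0.0
[ 0.613  0.474  0.238  1.335 -0.     0.548] 4.0667
trim_fixture 0.76 centre [527.8 354.6] size [224.  105.7] yaw 0.088
box_casting_mid 0.93 centre [485.3 352.3] size [110.   59.8] yaw 0.056
bush_block_mid none
job_tray 0.95 centre [553.6 179.1] size [253.8 109.9] yaw 0.02
box_casting_mid [288.0, 181.1] [0.48761112 0.35376424 0.036     ]
bush_block_mid [285.4, 277.3] [0.59414825 0.35862744 0.032     ]
```

View pics/w1.png

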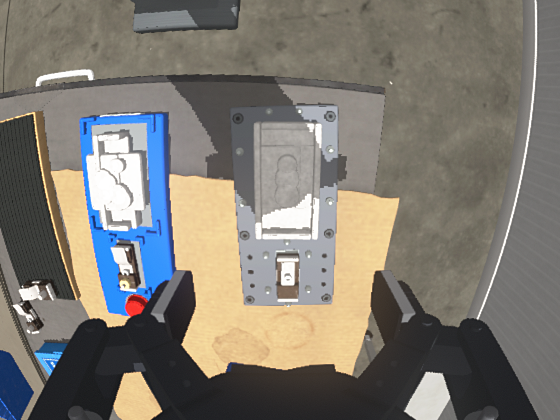

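The fixture, with the box casting (288,181) and bush block (286,277), is under the open fingers, and the wrist and top measurements agree. I'll descend and grasp the box casting.

```bash
python3 -m inch '[-10,2,-100,0,0,0,100, -10,2,-100,0,0,0,100, -10,2,-100,0,0,0,100, -10,2,-130,0,0,0,100, -10,2,-150,0,0,0,100, -10,2,-160,0,0,0,100, -10,2,-166,0,0,0,100, -10,2,-166,0,0,0,100]'; python3 -m inch '[0,0,0,0,0,0,50, 0,0,0,0,0,0,50, 0,0,0,0,0,0,50, 0,0,0,0,0,0,50, 0,0,0,0,0,0,50, 0,0,0,0,0,0,50, 0,0,0,0,0,0,50, 0,0,0,0,0,0,50]'
```

```text
clock: 5.13
eef_pos: [0.4865, 0.3511, 0.0465]
tool_rot: [-0.029, 1.0, -0.0, -0.001]
ft_force: [-0.7, -0.2, 0.1]
grip_width: 0.0856
grasp_force: 0.0
clock: 5.8
eef_pos: [0.4882, 0.3524, 0.0495]
tool_rot: [-0.03, 1.0, 0.001, 0.002]
ft_force: [0.1, 0.2, 6.5]
grip_width: 0.0587
grasp_force: 66.9
```

```bash
python3 - <<'E'
from h import *
p=np.array([at("top",(130+u/2.5,150+v/2.5),.022)[:2] for u,v in [(540,75),(690,62),(743,410),(582,430)]])*1000
print(p.round(1),p.mean(0).round(1))
d=(p[0]-p[3]);e=p[1]-p[2];print(np.arctan2(d[1],d[0]),np.arctan2(e[1],e[0]))
E
python3 -m inch '[0,0,30,0,0,0,50, 0,0,60,0,0,0,50, 0,0,100,0,0,0,50, 0,-40,100,0,0,0,50, 0,-80,100,0,0,0,50, 0,-120,100,0,0,0,50, 0,-140,100,0,0,0,50, 0,-140,100,0,0,0,50]'
```

```text
[[670.   73. ]
 [681.1 -36. ]
 [433.5 -61.8]
 [418.8  48.5]] [550.9   5.9]
0.09721692622538207 0.10417257897643614
clock: 6.47
eef_pos: [0.486, 0.2071, 0.1475]
tool_rot: [-0.027, 1.0, -0.001, -0.001]
ft_force: [-0.5, -0.9, -2.0]
grip_width: 0.0586
grasp_force: 66.2
```

```bash
python3 -m inch '[5,-207,0,0,0,0.05,50, 5,-207,0,0,0,0.05,50, 5,-207,0,0,0,0.05,50, 5,-207,0,0,0,0.05,50, 5,-207,0,0,0,0.05,50, 5,-207,0,0,0,0.05,50, 5,-207,-30,0,0,0.05,50, 5,-207,-60,0,0,0.05,50]';python3 -m inch '[0,0,-15,0,0,0,50, 0,0,-25,0,0,0,50, 0,0,-30,0,0,0,50, 0,0,-33,0,0,0,50, 0,0,-36,0,0,0,50, 0,0,-36,0,0,0,50]'
```

```text
clock: 7.13
eef_pos: [0.4946, 0.0039, 0.0888]
tool_rot: [-0.053, 0.999, 0.0, 0.003]
ft_force: [0.4, 0.3, -2.4]
grip_width: 0.0583
grasp_force: 66.3
clock: 7.63
eef_pos: [0.4925, 0.0048, 0.0517]
tool_rot: [-0.055, 0.998, 0.0, 0.001]
ft_force: [-0.2, 0.4, -1.9]
grip_width: 0.0589
grasp_force: 66.1
```

```bash
python3 -m inch '[0,0,-1,0,0,0,50, 0,0,-2,0,0,0,50, 0,0,-3,0,0,0,50, 0,0,-3,0,0,0,50]';python3 -m inch '[0,0,0,0,0,0,100, 0,0,0,0,0,0,100, 0,0,0,0,0,0,100, 0,0,0,0,0,0,100, 0,0,0,0,0,0,100, 0,0,10,0,0,0,100, 0,0,40,0,0,0,100, 0,0,80,0,0,0,100]';  python3 -m inch '[0,40,40,0,0,-0.085,100, 5,70,80,0,0,-0.085,100, 5,110,80,0,0,-0.085,100, 5,172,80,0,0,-0.085,100, 5,172,80,0,0,-0.085,100, 5,172,80,0,0,-0.085,100, 5,172,80,0,0,-0.085,100, 5,172,80,0,0,-0.085,100]'
cat > look.py <<'E'
from h import *
import sys
o=bot.get_obs();print(np.round(o['eef_pos'],4),"yaw",round(2*np.arctan2(o['tool_rot'][1],o['tool_rot'][0])-np.pi,3),"clock",o['clock'])
im=bot.camera("wrist");cv2.imwrite(f"pics/{sys.argv[1]}.png",im)
Z=dict(ribbed_casting_mid=.047,box_casting_mid=.05,bush_block_mid=.043,knob_block_mid=.038)
for t in ["trim_fixture","job_tray","rubber_board"]+list(Z):
    rect("wrist",t,Z.get(t,.022),o)
    if t in Z or t!="trim_fixture":
      for s in bot.spot_point("wrist",t)[:1]: print("   spot",np.round(s["confidence"],2),np.round(at("wrist",s["uv"],.036 if "cast" in t else .032 if "block" in t else 0,o)*1000,1))
E
python3 look.py w2
```

```text
clock: 7.97
eef_pos: [0.4925, 0.0045, 0.0496]
tool_rot: [-0.055, 0.999, 0.0, 0.001]
ft_force: [-1.0, -0.9, 3.7]
grip_width: 0.0585
grasp_force: 66.7
clock: 8.63
eef_pos: [0.489, 0.0044, 0.1268]
tool_rot: [-0.055, 0.999, 0.0, -0.004]
ft_force: [1.3, -0.2, -0.4]
grip_width: 0.0853
grasp_force: 0.0
clock: 9.3
eef_pos: [0.4965, 0.1763, 0.2085]
tool_rot: [-0.012, 1.0, -0.0, -0.0]
ft_force: [-0.1, -0.6, 0.4]
grip_width: 0.0852
grasp_force: 0.0
[0.4965 0.1763 0.2085] yaw 0.025 clock 9.3
trim_fixture 0.75 centre [527.9 351.3] size [225.7 112.8] yaw 0.087
job_tray 0.79 centre [553.8 176.3] size [252.1 103.7] yaw 0.016
   spot 0.74 [689.8  -4.8   0. ]
rubber_board 0.96 centre [549.2   9.4] size [252.2 121.1] yaw 0.105
   spot 0.47 [688.1  -5.4   0. ]
ribbed_casting_mid 0.86 centre [495.5 175.7] size [102.5  65. ] yaw 0.024
   spot 0.72 [492.1 176.1  36. ]
box_casting_mid 0.66 centre [490.2  11. ] size [109.9  71.3] yaw 0.106
   spot 0.57 [492.3   6.2  36. ]
bush_block_mid 0.88 centre [588.1 353.4] size [59.8 30.5] yaw 0.089
   spot 0.58 [598.6 360.   32. ]
knob_block_mid 0.73 centre [596.7 173.7] size [59.9 22.6] yaw 0.034
   spot 0.65 [598.4 175.5  32. ]
```

View pics/w2.png

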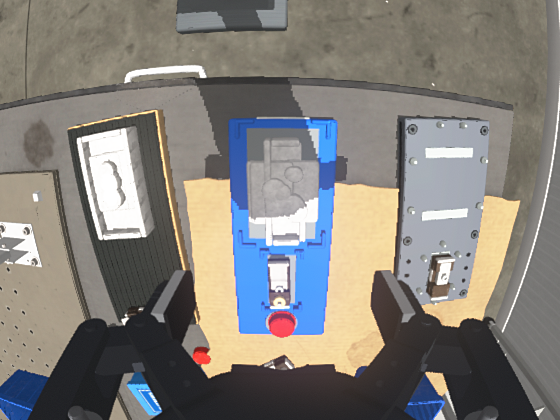

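The box casting lies on the board (115,182), the fixture seat is empty, and the ribbed casting (285,185) is centred under the jaws. I'll grasp it.

```bash
python3 -m inch '[-1,0,-100,0,0,0,100, -1,0,-100,0,0,0,100, -1,0,-100,0,0,0,100, -1,0,-130,0,0,0,100, -1,0,-145,0,0,0,100, -1,0,-152,0,0,0,100, -1,0,-156,0,0,0,100, -1,0,-156,0,0,0,100]'; python3 -m inch '[0,0,0,0,0,0,50, 0,0,0,0,0,0,50, 0,0,0,0,0,0,50, 0,0,0,0,0,0,50, 0,0,0,0,0,0,50, 0,0,0,0,0,0,50, 0,0,0,0,0,0,50]'
```

```text
clock: 10.67
eef_pos: [0.4958, 0.1765, 0.0521]
tool_rot: [-0.012, 1.0, -0.0, -0.0]
ft_force: [-0.1, -0.8, -0.0]
grip_width: 0.085
grasp_force: 0.0
clock: 11.25
eef_pos: [0.4971, 0.1769, 0.0547]
tool_rot: [-0.012, 1.0, 0.001, 0.002]
ft_force: [-1.5, -0.3, 5.5]
grip_width: 0.0636
grasp_force: 64.2
```

```bash
python3 -m inch '[0,0,30,0,0,0,50, 0,0,70,0,0,0,50, 0,20,90,0,0,0,50, -8,60,90,0,0,0.065,50, -8,100,90,0,0,0.065,50, -8,140,90,0,0,0.065,50, -8,174,90,0,0,0.065,50, -8,174,90,0,0,0.065,50]';python3 -m inch '[0,0,0,0,0,0,50,0,0,0,0,0,0,50,0,0,0,0,0,0,50]'; python3 look.py w3
```

```text
clock: 11.92
eef_pos: [0.4878, 0.3573, 0.1435]
tool_rot: [-0.048, 0.999, 0.003, 0.002]
ft_force: [0.9, -0.3, -1.3]
grip_width: 0.0638
grasp_force: 66.3
clock: 12.17
eef_pos: [0.4878, 0.3494, 0.1426]
tool_rot: [-0.044, 0.999, -0.0, -0.0]
ft_force: [0.9, -0.6, -0.7]
grip_width: 0.0635
grasp_force: 66.3
[0.4878 0.3494 0.1426] yaw 0.088 clock 12.1667
trim_fixture 0.94 centre [455.  348.2] size [ 78.9 104. ] yaw -1.482
job_tray 0.78 centre [553.  179.3] size [253.3 110.5] yaw 0.018
   spot 0.64 [535.5 177.2   0. ]
rubber_board 0.62 centre [551.8  72.4] size [ 94.7 253.7] yaw -0.296
   spot 0.63 [707.9 -47.1   0. ]
ribbed_casting_mid 0.82 centre [538.9 354. ] size [178.7 105.1] yaw 0.087
   spot 0.79 [537.  352.2  36. ]
box_casting_mid none
bush_block_mid none
knob_block_mid 0.9 centre [595.3 178.8] size [64.8 32.6] yaw 0.049
   spot 0.92 [599.4 176.3  32. ]
```

View pics/w3.png

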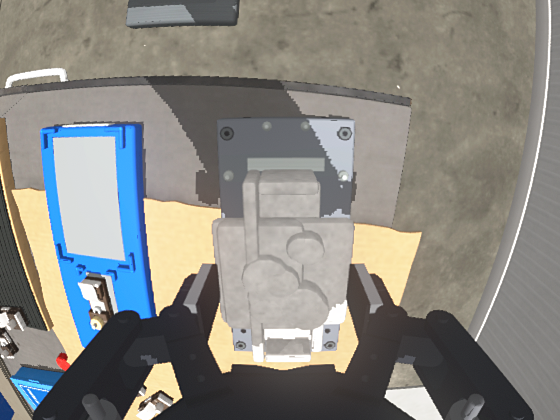

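The ribbed casting is held straight over the fixture, and the empty tray patch shows at (54..130,136..260). I'll check the held centre and the tray seat centre.

```bash
python3 - <<'E'
from h import *
o=bot.get_obs();im=bot.camera("wrist")
for s in bot.spot_point("wrist","ribbed_casting_mid")[:1]: print(s["uv"],at("wrist",s["uv"],.036+.1426-.053,o))
rect("wrist","ribbed_casting_mid",.047+.1426-.053,o)
top=bot.camera("top")
hsv=cv2.cvtColor(top,cv2.COLOR_BGR2HSV)
m=((hsv[...,1]<50)&(hsv[...,2]>90)).astype(np.uint8);m[:240]=0;m[313:]=0;m[:,:265]=0;m[:,312:]=0
n,l,st,_=cv2.connectedComponentsWithStats(m);k=1+st[1:,4].argmax();print(st[k])
c=max(cv2.findContours((l==k).astype(np.uint8),0,2)[0],key=cv2.contourArea)[:,0]
p=np.array([at("top",q,.022)[:2] for q in c])*1000;print("patch",cv2.minAreaRect(p.astype(np.float32)))
E
```

```text
[280.2, 272.4] [0.48526757 0.34874504 0.1256    ]
ribbed_casting_mid 0.83 centre [483.7 349.9] size [103.5  61.6] yaw 0.091
[ 269  245   40   64 2414]
patch ((495.2911071777344, 176.03665161132812), (109.39752960205078, 67.03890228271484), 0.9246550798416138)
```

```bash
python3 -m inch '[3,1.5,-30,0,0,0,50, 3,1.5,-55,0,0,0,50, 3,1.5,-70,0,0,0,50, 3,1.5,-78,0,0,0,50, 3,1.5,-84,0,0,0,50, 3,1.5,-87,0,0,0,50, 3,1.5,-87,0,0,0,50, 3,1.5,-87,0,0,0,50]';python3 -m inch '[0,0,-1,0,0,0,50, 0,0,-2,0,0,0,50, 0,0,-3,0,0,0,50, 0,0,-3,0,0,0,50,0,0,-3,0,0,0,50]'
```

```text
clock: 13.73
eef_pos: [0.4915, 0.3525, 0.0564]
tool_rot: [-0.045, 0.999, 0.001, 0.001]
ft_force: [0.3, -0.8, -2.0]
grip_width: 0.0632
grasp_force: 66.3
clock: 14.15
eef_pos: [0.4916, 0.3525, 0.0547]
tool_rot: [-0.045, 0.999, 0.001, 0.001]
ft_force: [-2.5, -1.8, 7.0]
grip_width: 0.0633
grasp_force: 68.0
```

```bash
python3 -m inch '[0,0,0,0,0,0,100, 0,0,0,0,0,0,100, 0,0,0,0,0,0,100, 0,0,0,0,0,0,100, 0,0,5,0,0,0,100, 0,0,30,0,0,0,100, 0,0,70,0,0,0,100, 0,0,110,0,0,0,100]'; python3 -m inch '[0,0,40,0,0,0,100, 0,0,40,0,0,0,100, 0,0,40,0,0,0,100]'; python3 look.py w4;python3 -c "
import cv2
a=cv2.imread('pics/w4.png')[80:330,180:400];cv2.imwrite('pics/w4c.png',cv2.resize(a,None,fx=2.4,fy=2.4,interpolation=2))"
```

```text
clock: 14.82
eef_pos: [0.4896, 0.3511, 0.162]
tool_rot: [-0.045, 0.999, -0.001, -0.002]
ft_force: [1.7, 0.4, 0.7]
grip_width: 0.0855
grasp_force: 0.0
clock: 15.07
eef_pos: [0.4926, 0.3532, 0.2063]
tool_rot: [-0.045, 0.999, 0.002, 0.003]
ft_force: [-1.0, -0.2, -0.2]
grip_width: 0.0852
grasp_force: 0.0
[0.4926 0.3532 0.2063] yaw 0.089 clock 15.0667
trim_fixture 0.95 centre [527.4 354.6] size [223.5 104.8] yaw 0.089
job_tray 0.75 centre [554.3 178.3] size [254.5 110.4] yaw 0.011
   spot 0.67 [533.2 174.8   0. ]
rubber_board 0.74 centre [548.7  15.6] size [254.4 133.6] yaw 0.066
   spot 0.65 [530.    3.3   0. ]
ribbed_casting_mid 0.79 centre [489.9 352. ] size [102.5  65.9] yaw 0.088
   spot 0.72 [487.4 351.2  36. ]
box_casting_mid 0.93 centre [492.   44.2] size [ 52.  119.2] yaw -0.192
bush_block_mid 0.78 centre [588.3 359.3] size [56.3 22.6] yaw 0.101
   spot 0.8 [594.6 358.8  32. ]
knob_block_mid 0.94 centre [597.7 178.1] size [64.4 31.6] yaw 0.024
   spot 0.94 [597.3 174.   32. ]
```

View pics/w4c.png

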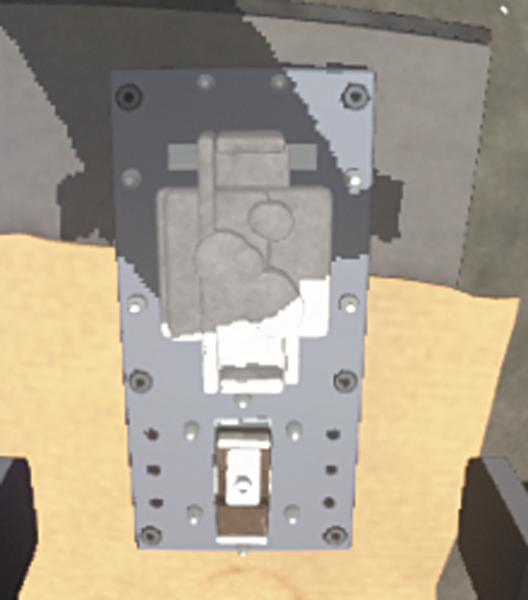

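The ribbed casting is seated between the pins; the casting-side pin at (242,400) is clear of its end. The bush block is next, going to the board.

```bash
python3 -m inch '[40,2,0,0,0,0,55, 80,4,0,0,0,0,55, 100,6,0,0,0,0,55, 100,6,-40,0,0,0,55, 100,6,-80,0,0,0,55, 100,6,-110,0,0,0,55, 100,6,-120,0,0,0,55, 100,6,-120,0,0,0,55]';  python3 -m inch '[0,0,-15,0,0,0,55, 0,0,-27,0,0,0,55, 0,0,-34,0,0,0,55, 0,0,-37,0,0,0,55, 0,0,-37,0,0,0,55]'; python3 -m inch '[0,0,0,0,0,0,10, 0,0,0,0,0,0,10, 0,0,0,0,0,0,10, 0,0,0,0,0,0,10, 0,0,0,0,0,0,10, 0,0,0,0,0,0,10, 0,0,0,0,0,0,10, 0,0,0,0,0,0,10]'
```

```text
clock: 16.43
eef_pos: [0.5884, 0.3565, 0.0781]
tool_rot: [-0.045, 0.999, -0.002, -0.004]
ft_force: [0.3, 0.1, -0.6]
grip_width: 0.0468
grasp_force: 0.0
clock: 16.85
eef_pos: [0.5907, 0.358, 0.0454]
tool_rot: [-0.045, 0.999, -0.0, -0.0]
ft_force: [0.3, -0.3, -0.2]
grip_width: 0.0466
grasp_force: 0.0
clock: 17.52
eef_pos: [0.5916, 0.3584, 0.0468]
tool_rot: [-0.045, 0.999, 0.001, 0.001]
ft_force: [-0.8, 0.2, 5.3]
grip_width: 0.0217
grasp_force: 59.6
```

```bash
python3 -m inch '[0,0,30,0,0,0,10, 0,0,70,0,0,0,10, 0,-25,90,0,0,0,10, 0,-60,90,0,0,0,10, 2,-100,90,0,0,0,10, 4,-140,90,0,0,0,10, 5,-180,90,0,0,0,10, 5,-220,90,0,0,0,10]'; python3 -m inch '[0,-40,0,0,0,0.01,10, 0,-80,0,0,0,0.01,10, 0,-120,0,0,0,0.01,10, 0,-128,0,0,0,0.01,10, 0,-128,-30,0,0,0.01,10, 0,-128,-60,0,0,0.01,10, 0,-128,-75,0,0,0.01,10, 0,-128,-75,0,0,0.01,10]';python3 -m inch '[0,0,-5,0,0,0,10, 0,0,-9,0,0,0,10, 0,0,-12,0,0,0,10,0,0,-14,0,0,0,10,0,0,-15,0,0,0,10,0,0,-15,0,0,0,10]'
```

```text
clock: 18.18
eef_pos: [0.5954, 0.1362, 0.1349]
tool_rot: [-0.045, 0.999, -0.0, -0.0]
ft_force: [0.3, -0.1, -1.5]
grip_width: 0.0221
grasp_force: 59.0
clock: 18.85
eef_pos: [0.592, 0.0098, 0.0556]
tool_rot: [-0.049, 0.999, 0.0, -0.005]
ft_force: [-0.0, 0.1, -0.1]
grip_width: 0.0222
grasp_force: 59.0
clock: 19.35
eef_pos: [0.5966, 0.0102, 0.0468]
tool_rot: [-0.05, 0.999, 0.0, 0.001]
ft_force: [-1.5, 0.5, 4.1]
grip_width: 0.0222
grasp_force: 59.5
```

```bash
python3 -m inch '[0,0,0,0,0,0,55, 0,0,0,0,0,0,55, 0,0,0,0,0,0,55, 0,0,10,0,0,0,55, 0,0,50,0,0,0,55, 0,0,90,0,0,0,55, 0,40,110,0,0,-0.075,55, 0,80,110,0,0,-0.075,55]'; python3 -m inch '[0,40,0,0,0,0,55, 0,80,0,0,0,0,55, 0,84,0,0,0,0,55, 0,84,0,0,0,0,55, 0,84,0,0,0,0,55]'; python3 look.py w5;python3 -c "
import cv2
a=cv2.imread('pics/w5.png')[80:380,60:460];cv2.imwrite('pics/w5c.png',cv2.resize(a,None,fx=2,fy=2,interpolation=2))"
```

```text
clock: 20.02
eef_pos: [0.5997, 0.0876, 0.1625]
tool_rot: [-0.008, 1.0, 0.001, 0.006]
ft_force: [1.3, 1.4, 0.6]
grip_width: 0.0472
grasp_force: 0.0
clock: 20.43
eef_pos: [0.5956, 0.1729, 0.1555]
tool_rot: [-0.013, 1.0, -0.0, -0.0]
ft_force: [0.1, 0.4, -0.9]
grip_width: 0.0468
grasp_force: 0.0
[0.5956 0.1729 0.1555] yaw 0.025 clock 20.4333
trim_fixture 0.6 centre [527.8 350.2] size [221.9 113.9] yaw 0.089
job_tray 0.92 centre [553.9 176.1] size [253.  105.1] yaw 0.017
   spot 0.65 [535.2 176.4   0. ]
rubber_board 0.89 centre [550.6   9.6] size [251.6 122.2] yaw 0.105
ribbed_casting_mid 0.81 centre [492. 345.] size [100.8  67.2] yaw 0.105
   spot 0.92 [490.3 352.4  36. ]
box_casting_mid 0.84 centre [491.1  11.6] size [108.7  71.9] yaw 0.113
   spot 0.83 [492.2   4.5  36. ]
bush_block_mid 0.8 centre [596.1  17.8] size [53.7 33.2] yaw 0.116
   spot 0.68 [600.3  10.1  32. ]
knob_block_mid none
   spot 0.8 [598.1 175.4  32. ]
```

View pics/w5c.png

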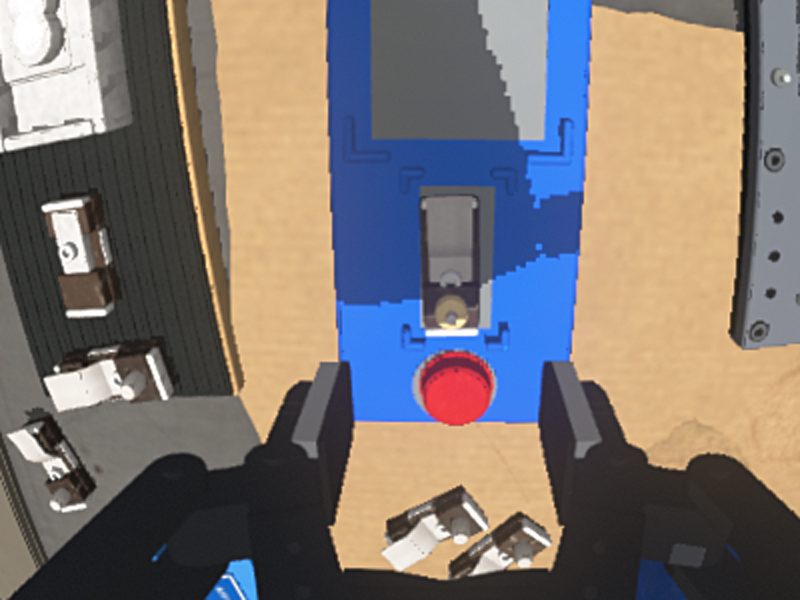

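The bush block stands on the board at (75,255). The knob block, at (450,262), is aligned with the jaws and its knob points away from the casting. I'll grasp it.

```bash
python3 -m inch '[2,2,-40,0,0,0,55, 2,2,-70,0,0,0,55, 2,2,-90,0,0,0,55, 2,2,-100,0,0,0,55, 2,2,-107,0,0,0,55, 2,2,-110,0,0,0,55, 2,2,-110,0,0,0,55]'; python3 -m inch '[0,0,0,0,0,0,10, 0,0,0,0,0,0,10, 0,0,0,0,0,0,10, 0,0,0,0,0,0,10, 0,0,0,0,0,0,10, 0,0,0,0,0,0,10, 0,0,0,0,0,0,10]';python3 -m inch '[0,0,30,0,0,0,10, 0,0,70,0,0,0,10, 0,20,100,0,0,0,10, -2,60,100,0,0,0.065,10, -4,100,100,0,0,0.065,10, -4,140,100,0,0,0.065,10, -4,180,100,0,0,0.065,10, -4,184,100,0,0,0.065,10]';python3 -m inch '[0,0,0,0,0,0,10,0,0,0,0,0,0,10,0,0,0,0,0,0,10]'; python3 look.py w6;python3 -c "
import cv2
a=cv2.imread('pics/w6.png')[80:380,100:500];cv2.imwrite('pics/w6c.png',cv2.resize(a,None,fx=2,fy=2,interpolation=2))"
```

```text
clock: 21.72
eef_pos: [0.5983, 0.175, 0.0456]
tool_rot: [-0.012, 1.0, 0.0, 0.0]
ft_force: [0.1, -0.4, 0.0]
grip_width: 0.0472
grasp_force: 0.0
clock: 22.3
eef_pos: [0.5991, 0.1753, 0.0473]
tool_rot: [-0.012, 1.0, 0.0, 0.002]
ft_force: [-0.6, -0.3, 6.7]
grip_width: 0.0215
grasp_force: 59.4
clock: 22.97
eef_pos: [0.5925, 0.3662, 0.145]
tool_rot: [-0.048, 0.999, 0.002, 0.0]
ft_force: [-0.2, -0.4, -0.0]
grip_width: 0.021
grasp_force: 59.0
clock: 23.22
eef_pos: [0.5938, 0.3575, 0.1451]
tool_rot: [-0.044, 0.999, -0.0, -0.0]
ft_force: [0.7, -0.2, -0.7]
grip_width: 0.021
grasp_force: 59.0
[0.5938 0.3575 0.1451] yaw 0.088 clock 23.2167
trim_fixture 0.65 centre [488.1 352.1] size [111.3  71.5] yaw 0.102
job_tray 0.96 centre [554.1 179.4] size [253.5 111.7] yaw 0.014
   spot 0.65 [536.1 178.9   0. ]
rubber_board 0.63 centre [551.1  75.7] size [ 55.8 251. ] yaw -0.102
ribbed_casting_mid 0.58 centre [491.1 352. ] size [99.9 64.3] yaw 0.098
   spot 0.77 [489.5 349.1  36. ]
box_casting_mid 0.68 centre [549.1 199. ] size [225.1  98.8] yaw 0.013
bush_block_mid none
   spot 0.57 [533.8 197.2  32. ]
knob_block_mid 0.67 centre [652.1 361.8] size [105.7  39.3] yaw 0.087
   spot 0.74 [650.8 363.9  32. ]
```

View pics/w6c.png

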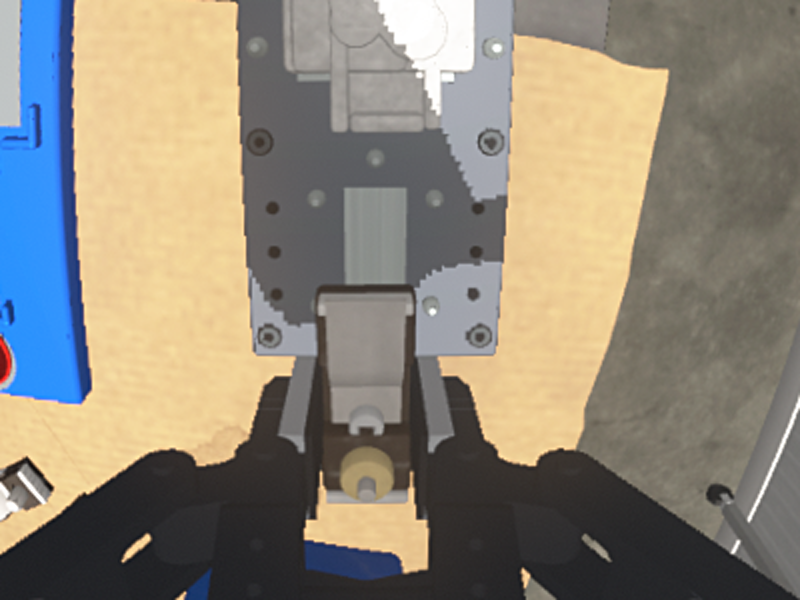

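```bash
python3 - <<'E'
from h import *
o=bot.get_obs();bot.camera("wrist")
f=lambda u,v,z:np.round(at("wrist",(100+u/2,80+v/2),z,o)[:2]*1000,1)
for n,u,v,z in [("endpin",376,157,.028),("nl",317,198,.028),("nr",434,198,.028),("fr",432,305,.028),("strip l",345,187,.022),("strip r",407,187,.022),("strip l2",345,280,.022),("strip r2",405,280,.022),("pin cl",257,46,.028),("pin cr",494,46,.028),("casting end L",331,131,.03),("R",437,131,.03)]: print(n,f(u,v,z))
for s in bot.spot_point("wrist","knob_block_mid")[:1]: print(s["uv"],at("wrist",s["uv"],.1306,o))
rect("wrist","knob_block_mid",.1366,o)
E
```

```text
endpin [552.8 358.9]
nl [570.4 338.2]
nr [566.4 382.2]
fr [610.  386.8]
strip l [566.6 348.3]
strip r [564.5 372.1]
strip l2 [604.7 351.4]
strip r2 [602.5 375.4]
pin cl [515.  311.9]
pin cr [507. 398.]
casting end L [544.3 341.6]
R [540.7 380.2]
[284.3, 276.4] [0.59216259 0.35931568 0.1306    ]
knob_block_mid 0.58 centre [591.8 358.5] size [60.3 22.1] yaw 0.097
```

```bash
python3 -m inch '[0.5,3,-40,0,0,0,10, 0.5,3,-65,0,0,0,10, 0.5,3,-80,0,0,0,10, 0.5,3,-90,0,0,0,10, 0.5,3,-95,0,0,0,10, 0.5,3,-97,0,0,0,10, 0.5,3,-97,0,0,0,10, 0.5,3,-97,0,0,0,10]';python3 -m inch '[0,0,-1,0,0,0,10, 0,0,-2,0,0,0,10, 0,0,-3,0,0,0,10, 0,0,-3,0,0,0,10,0,0,-3,0,0,0,10]'
```

```text
clock: 24.73
eef_pos: [0.5952, 0.3624, 0.0498]
tool_rot: [-0.045, 0.999, 0.001, 0.001]
ft_force: [0.9, 0.5, 0.2]
grip_width: 0.0212
grasp_force: 59.0
clock: 25.15
eef_pos: [0.595, 0.3623, 0.0473]
tool_rot: [-0.045, 0.999, 0.001, 0.001]
ft_force: [-1.0, -0.5, 5.5]
grip_width: 0.0212
grasp_force: 59.6
```

```bash
python3 -m inch '[0,0,0,0,0,0,55, 0,0,0,0,0,0,55, 0,0,0,0,0,0,55, 0,0,10,0,0,0,55, 0,0,50,0,0,0,55, 0,0,90,0,0,0,55, -10,0,130,0,0,0,55, -10,0,130,0,0,0,55]'; python3 look.py w7;python3 -c "
import cv2
a=cv2.imread('pics/w7.png')[80:380,100:500];cv2.imwrite('pics/w7c.png',cv2.resize(a,None,fx=2,fy=2,interpolation=2))"
```

```text
clock: 25.82
eef_pos: [0.5873, 0.3645, 0.1869]
tool_rot: [-0.045, 0.999, 0.004, 0.007]
ft_force: [1.2, 0.8, 2.6]
grip_width: 0.0474
grasp_force: 0.0
[0.5873 0.3645 0.1869] yaw 0.09 clock 25.8167
trim_fixture 0.62 centre [527.5 354.7] size [222.  104.2] yaw 0.09
job_tray 0.7 centre [554.  179.2] size [253.3 110.2] yaw 0.017
   spot 0.61 [536.1 176.9   0. ]
rubber_board 0.56 centre [547.6  45.3] size [253.   79.4] yaw 0.039
   spot 0.2 [605.6 362.5  -0. ]
ribbed_casting_mid 0.92 centre [490.8 352.3] size [99.3 65. ] yaw 0.081
   spot 0.37 [652.6 180.8  36. ]
box_casting_mid 0.63 centre [527.7  66.8] size [ 3.7 24.4] yaw -0.081
bush_block_mid 0.66 centre [593.  361.7] size [56.5 22.5] yaw 0.098
knob_block_mid 0.79 centre [594.7 361.9] size [57.4 22.9] yaw 0.088
   spot 0.68 [594.4 361.7  32. ]
```

View pics/w7c.png

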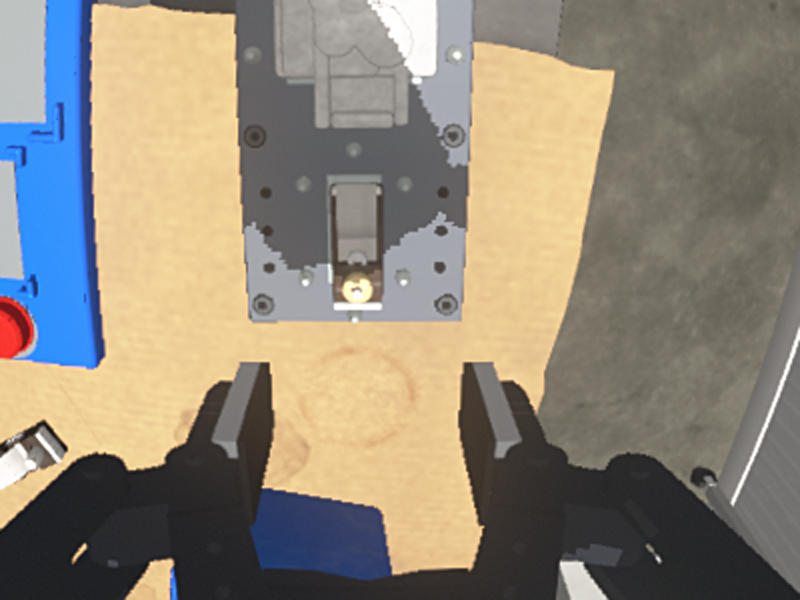

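```bash
python3 - <<'E'
from h import *
o=bot.get_obs();bot.camera("wrist")
f=lambda u,v,z:np.round(at("wrist",(100+u/2,80+v/2),z,o)[:2]*1000,1)
for n,u,v,z in [("near endpin",354,150,.03),("far endpin",354,317,.03),("far end",357,308,.035),("clip end",356,183,.038)]: print(n,f(u,v,z))
E
python3 -c "
import cv2
a=cv2.imread('pics/w7.png')[160:250,220:330];cv2.imwrite('pics/w7d.png',cv2.resize(a,None,fx=6,fy=6,interpolation=2))"
```

```text
near endpin [545.9 353.3]
far endpin [620.6 359.6]
far end [614.  360.4]
clip end [558.  355.3]
```

View pics/w7d.png

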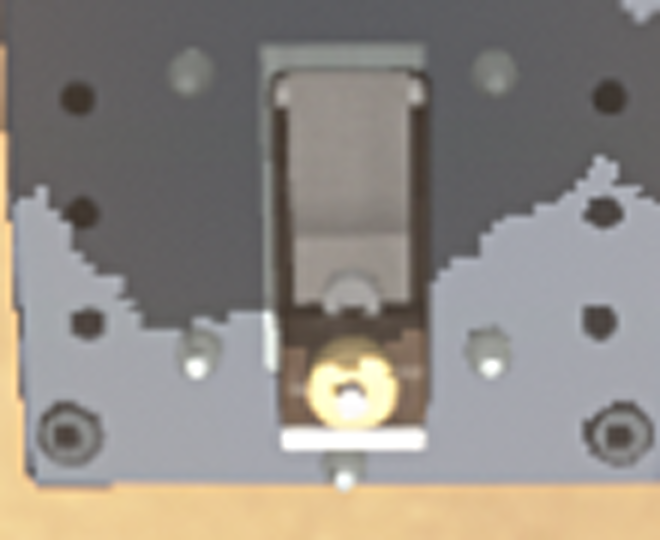

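The knob block sits between its pins with the knob away from the casting, about 2–3 mm off centre towards the far pin and clear of it. The box casting on the board is next.

```bash
python3 -m inch '[-10,-40,0,0,0,0.02,100, -20,-80,0,0,0,0.02,100, -30,-120,0,0,0,0.02,100, -40,-160,0,0,0,0.02,100, -50,-200,0,0,0,0.02,100, -60,-240,0,0,0,0.02,100, -70,-275,0,0,0,0.02,100, -80,-290,0,0,0,0.02,100]'; python3 -m inch '[-13,-40,0,0,0,0,100, -13,-66,0,0,0,0,100, -13,-66,0,0,0,0,100, -13,-66,-30,0,0,0,100,-13,-66,-60,0,0,0,100,-13,-66,-60,0,0,0,100,-13,-66,-60,0,0,0,100]'; python3 look.py w8 | grep -A1 -e yaw.*clock -e box
```

```text
clock: 27.23
eef_pos: [0.5034, 0.068, 0.1756]
tool_rot: [-0.053, 0.999, -0.001, 0.0]
ft_force: [0.0, 0.9, -0.1]
grip_width: 0.0852
grasp_force: 0.0
clock: 27.82
eef_pos: [0.49, 0.0062, 0.1144]
tool_rot: [-0.055, 0.999, 0.0, -0.002]
ft_force: [-0.1, 0.5, 0.9]
grip_width: 0.0855
grasp_force: 0.0
[0.49   0.0062 0.1144] yaw 0.109 clock 27.8167
trim_fixture 0.96 centre [578.4 301.3] size [193.9  68.7] yaw 0.602
--
box_casting_mid 0.69 centre [488.8   3.9] size [111.4  59.4] yaw 0.108
   spot 0.89 [493.9   5.9  36. ]
```

```bash
python3 -m inch '[1,-1,-25,0,0,0,100, 1,-1,-45,0,0,0,100, 1,-1,-56,0,0,0,100, 1,-1,-62,0,0,0,100, 1,-1,-65,0,0,0,100, 1,-1,-65,0,0,0,100]'; python3 -m inch '[0,0,0,0,0,0,50, 0,0,0,0,0,0,50, 0,0,0,0,0,0,50, 0,0,0,0,0,0,50, 0,0,0,0,0,0,50, 0,0,0,0,0,0,50, 0,0,0,0,0,0,50]';python3 -m inch '[0,0,30,0,0,0,50, 0,0,70,0,0,0,50, 0,20,100,0,0,0,50, 2,60,100,0,0,-0.09,50, 3,100,100,0,0,-0.09,50, 3,140,100,0,0,-0.09,50, 3,171,100,0,0,-0.09,50, 3,171,100,0,0,-0.09,50]';python3 -m inch '[0,0,0,0,0,0,50,0,0,0,0,0,0,50,0,0,0,0,0,0,50,0,0,0,0,0,0,50]'; python3 look.py w9|grep -A1 -e yaw.*clock -e tray;  python3 - <<'E'
from h import *
o=bot.get_obs();z=o["eef_pos"][2]-.049;bot.camera("wrist")
for s in bot.spot_point("wrist","box_casting_mid")[:1]: print(s["confidence"],s["uv"],at("wrist",s["uv"],.036+z,o))
rect("wrist","box_casting_mid",.05+z,o)
a=cv2.imread('pics/w9.png')[80:380,100:500];cv2.imwrite('pics/w9c.png',cv2.resize(a,None,fx=2,fy=2,interpolation=2))
E
```

```text
clock: 29.02
eef_pos: [0.4921, 0.0048, 0.0499]
tool_rot: [-0.055, 0.999, 0.0, -0.0]
ft_force: [0.1, -0.2, -0.4]
grip_width: 0.0851
grasp_force: 0.0
clock: 29.6
eef_pos: [0.4934, 0.0048, 0.0516]
tool_rot: [-0.055, 0.999, -0.0, 0.001]
ft_force: [-0.2, -0.3, 5.3]
grip_width: 0.0583
grasp_force: 65.6
clock: 30.27
eef_pos: [0.4953, 0.1814, 0.1504]
tool_rot: [-0.013, 1.0, 0.002, 0.001]
ft_force: [0.2, -1.2, -2.2]
grip_width: 0.0586
grasp_force: 65.5
clock: 30.6
eef_pos: [0.4952, 0.1746, 0.1501]
tool_rot: [-0.009, 1.0, -0.0, -0.0]
ft_force: [0.3, 0.9, -1.4]
grip_width: 0.0584
grasp_force: 65.5
[0.4952 0.1746 0.1501] yaw 0.017 clock 30.6
trim_fixture 0.82 centre [526.6 350.8] size [224.  113.2] yaw 0.09
job_tray 0.85 centre [441.3 174. ] size [ 30.2 103.2] yaw -1.553
rubber_board 0.9 centre [536.1   8.7] size [227.4 124.4] yaw 0.098
0.82 [287.7, 278.4] [0.49386453 0.17810921 0.1372771 ]
box_casting_mid 0.8 centre [488.2 175.5] size [109.5  58.4] yaw 0.021
```

View pics/w9c.png

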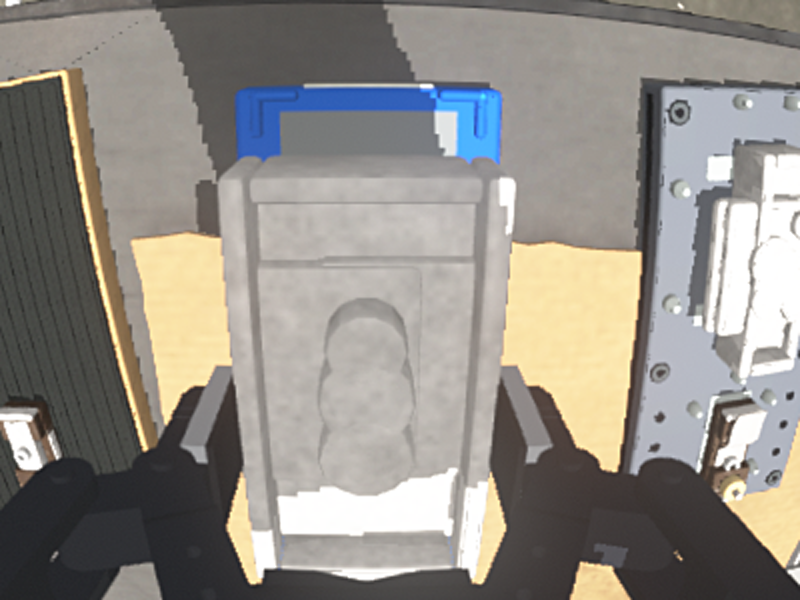

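```bash
python3 - <<'E'
from h import *
o=bot.get_obs()
f=lambda u,v,z:np.round(at("wrist",(100+u/2,80+v/2),z,o)[:2]*1000,1)
print("box near end",f(240,165,.1485),f(495,162,.1485),"far",f(265,572,.1485),f(470,572,.1485))
print("patch near",f(280,111,.022),f(459,111,.022),"guides inner",f(262,97,.027),f(480,97,.027),"tray near edge",f(240,90,.022),f(498,86,.022))
E
```

```text
box near end [436.4 150.1] [434.8 199.7] far [544.2 149.8] [543.1 204.7]
patch near [438.8 141.7] [437.4 210.6] guides inner [432.9 135.5] [431.2 217.7] tray near edge [430.5 126. ] [426.9 225.4]
```

```bash
python3 -m inch '[3,1,-35,0,0,0,50, 3,1,-60,0,0,0,50, 3,1,-75,0,0,0,50, 3,1,-85,0,0,0,50, 3,1,-91,0,0,0,50, 3,1,-94,0,0,0,50, 3,1,-94,0,0,0,50, 3,1,-94,0,0,0,50]';python3 -m inch '[0,0,-1,0,0,0,50, 0,0,-2,0,0,0,50, 0,0,-3,0,0,0,50, 0,0,-4,0,0,0,50,0,0,-5,0,0,0,50,0,0,-5,0,0,0,50,0,0,-5,0,0,0,50]'
```

```text
clock: 32.12
eef_pos: [0.4991, 0.1772, 0.0572]
tool_rot: [-0.01, 1.0, 0.0, 0.001]
ft_force: [0.2, -0.2, -1.6]
grip_width: 0.0581
grasp_force: 65.5
clock: 32.7
eef_pos: [0.4984, 0.1769, 0.0517]
tool_rot: [-0.01, 1.0, 0.0, 0.0]
ft_force: [-1.6, 0.2, 2.2]
grip_width: 0.0585
grasp_force: 65.9
```

```bash
python3 -m inch '[0,0,0,0,0,0,100, 0,0,0,0,0,0,100, 0,0,0,0,0,0,100, 0,0,0,0,0,0,100, 0,0,5,0,0,0,100, 0,0,30,0,0,0,100, 0,0,70,0,0,0,100, 0,0,110,0,0,0,100]'; python3 -m inch '[0,0,40,0,0,0,100, 0,0,40,0,0,0,100, 0,0,40,0,0,0,100, 0,0,40,0,0,0,100]'; python3 look.py w10;python3 -c "
import cv2
a=cv2.imread('pics/w10.png')[90:350,200:380];cv2.imwrite('pics/w10c.png',cv2.resize(a,None,fx=2.3,fy=2.3,interpolation=2))"
```

```text
clock: 33.37
eef_pos: [0.497, 0.1764, 0.1615]
tool_rot: [-0.01, 1.0, -0.001, -0.002]
ft_force: [0.8, 0.3, 0.1]
grip_width: 0.0854
grasp_force: 0.0
clock: 33.7
eef_pos: [0.4982, 0.1768, 0.2014]
tool_rot: [-0.01, 1.0, 0.0, 0.0]
ft_force: [-0.3, -0.7, -0.5]
grip_width: 0.0853
grasp_force: 0.0
[0.4982 0.1768 0.2014] yaw 0.019 clock 33.7
trim_fixture 0.97 centre [528.1 351.5] size [225.3 110.2] yaw 0.09
job_tray 0.98 centre [554.3 176.3] size [253.6 105.3] yaw 0.021
rubber_board 0.88 centre [549.4   8.9] size [252.9 122.6] yaw 0.101
   spot 0.77 [5.287e+02 5.000e-01 0.000e+00]
ribbed_casting_mid 0.62 centre [490.1 347.2] size [103.   66.3] yaw 0.079
   spot 0.95 [487.3 348.8  36. ]
box_casting_mid 0.96 centre [495.  176.7] size [110.5  60.4] yaw 0.02
   spot 0.98 [499.8 179.   36. ]
bush_block_mid 0.8 centre [593.1  16.7] size [58.  31.4] yaw 0.094
   spot 0.62 [606.6   4.9  32. ]
knob_block_mid 0.91 centre [592.5 357.2] size [63.5 30.9] yaw 0.097
   spot 0.82 [594.7 362.4  32. ]
```

View pics/w10c.png

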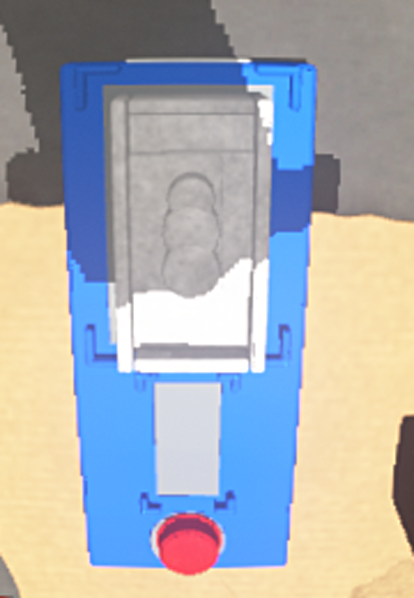

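```bash
python3 - <<'E'
from h import *
o=bot.get_obs()
f=lambda u,v,z:np.round(at("wrist",(200+u/2.3,90+v/2.3),z,o)[:2]*1000,1)
print("box top near",f(112,95,.05),f(270,93,.05),"far",f(120,372,.05),f(264,372,.05))
print("guides near",f(95,74,.029),f(282,72,.029),"far",f(105,357,.029),f(275,355,.029),"sides",f(84,90,.029),f(292,90,.029),f(92,340,.029),f(284,340,.029))
print("blk patch",f(154,382,.022),f(220,382,.022),f(158,494,.022),f(220,494,.022), "blk guides",f(150,382,.029),f(226,382,.029),f(150,500,.029),f(226,500,.029))
E
python3 -c "
import cv2
a=cv2.imread('pics/w10.png')[225:315,220:340];cv2.imwrite('pics/w10d.png',cv2.resize(a,None,fx=6,fy=6,interpolation=2))"
```

```text
box top near [440.6 147. ] [438.7 204.5] far [551.5 149.1] [550.4 207.7]
guides near [434.2 138.1] [432.  211.2] far [554.9 140.6] [552.4 214.5] sides [440.5 133.8] [438.9 215.4] [546.9 135.2] [545.3 218. ]
blk patch [570.1 161.7] [569.5 191.4] [632.1 163.5] [631.5 193.7] blk guides [566.5 160.2] [565.9 193.7] [630.8 159.9] [630.  196.3]
```

View pics/w10d.png

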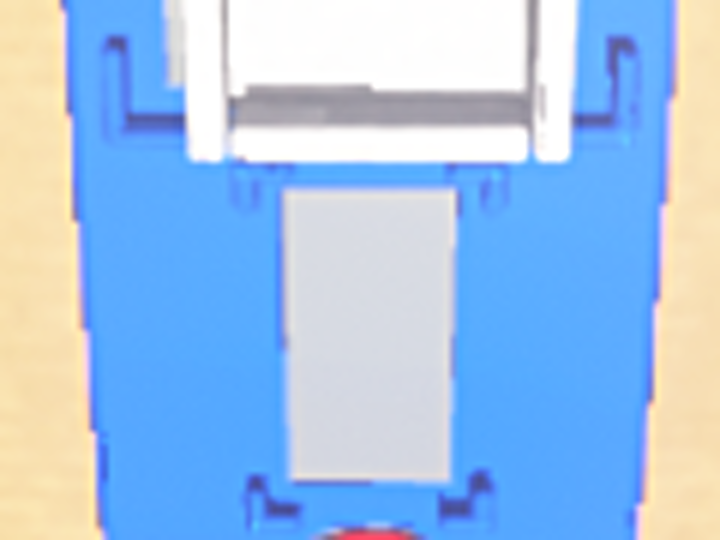

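The box casting is inside its guides, with about 2.5 mm clear at the far end. The block patch centre measures (600,177.5) mm. The bush block is last.

```bash
python3 -m inch '[25,-30,0,0,0,0.08,55, 45,-65,0,0,0,0.08,55, 65,-100,0,0,0,0.08,55, 80,-135,0,0,0,0.08,55, 98,-166,0,0,0,0.08,55, 98,-166,0,0,0,0.08,55, 98,-166,-30,0,0,0.08,55, 98,-166,-60,0,0,0.08,55]';python3 -m inch '[0,0,-30,0,0,0,55,0,0,-30,0,0,0,55,0,0,-30,0,0,0,55,0,0,-30,0,0,0,55]'; python3 look.py w11 | grep -A1 -e yaw.*clock -e bush;python3 -c "
import cv2
a=cv2.imread('pics/w11.png')[80:380,100:500];cv2.imwrite('pics/w11c.png',cv2.resize(a,None,fx=2,fy=2,interpolation=2))"
```

```text
clock: 35.07
eef_pos: [0.5986, 0.01, 0.1428]
tool_rot: [-0.049, 0.999, 0.0, 0.003]
ft_force: [0.9, -0.3, -0.9]
grip_width: 0.0472
grasp_force: 0.0
clock: 35.4
eef_pos: [0.5972, 0.0112, 0.1128]
tool_rot: [-0.05, 0.999, -0.0, 0.001]
ft_force: [0.1, 0.6, 0.2]
grip_width: 0.0471
grasp_force: 0.0
[0.5972 0.0112 0.1128] yaw 0.1 clock 35.4
trim_fixture 0.56 centre [627.5 293.9] size [38.6 12.5] yaw 0.569
--
bush_block_mid 0.57 centre [595.7   9.6] size [54.3 22.9] yaw 0.094
   spot 0.95 [600.9   8.3  32. ]
```

View pics/w11c.png

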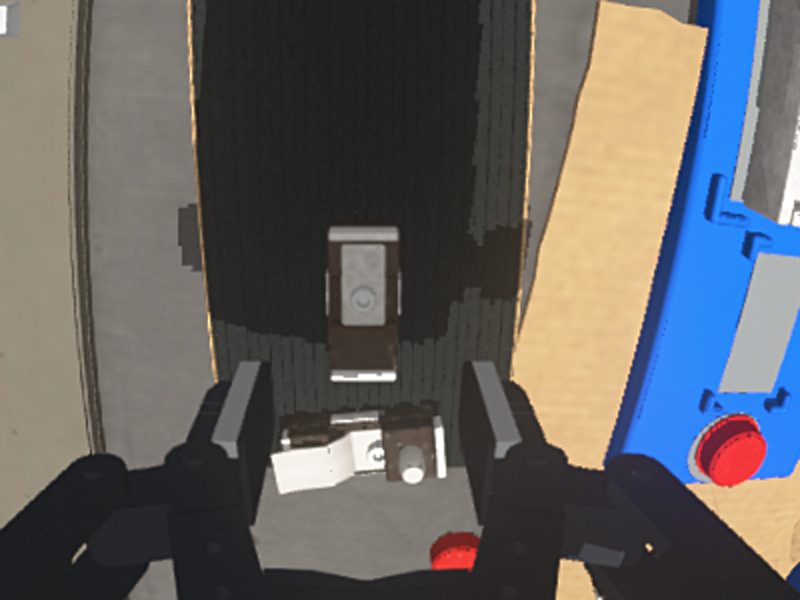

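The bush block (362,303) is aligned with the jaws and the spare block (360,450) is undisturbed. I'll grasp it and carry it to the tray.

```bash
python3 -m inch '[0,-1,-25,0,0,0,55, 0,-1,-45,0,0,0,55, 0,-1,-56,0,0,0,55, 0,-1,-63,0,0,0,55, 0,-1,-67,0,0,0,55, 0,-1,-67,0,0,0,55]'; python3 -m inch '[0,0,0,0,0,0,10, 0,0,0,0,0,0,10, 0,0,0,0,0,0,10, 0,0,0,0,0,0,10, 0,0,0,0,0,0,10, 0,0,0,0,0,0,10, 0,0,0,0,0,0,10]';python3 -m inch '[0,0,30,0,0,0,10, 0,0,70,0,0,0,10, 0,20,100,0,0,0,10, 0,60,100,0,0,-0.08,10, 2,100,100,0,0,-0.08,10, 2,140,100,0,0,-0.08,10, 2,166,100,0,0,-0.08,10, 2,166,100,0,0,-0.08,10]';python3 -m inch '[0,0,0,0,0,0,10,0,0,0,0,0,0,10,0,0,0,0,0,0,10,0,0,0,0,0,0,10]'; python3 look.py w12|grep -e yaw.*clock;  python3 - <<'E'
from h import *
o=bot.get_obs();z=o["eef_pos"][2]-.047;bot.camera("wrist")
for s in bot.spot_point("wrist","bush_block_mid")[:1]: print(s["confidence"],s["uv"],at("wrist",s["uv"],.032+z,o))
rect("wrist","bush_block_mid",.043+z,o)
E
```

```text
clock: 36.6
eef_pos: [0.5961, 0.0099, 0.0437]
tool_rot: [-0.05, 0.999, 0.0, -0.001]
ft_force: [-0.0, -0.4, 0.3]
grip_width: 0.0468
grasp_force: 0.0
clock: 37.18
eef_pos: [0.5974, 0.0099, 0.0456]
tool_rot: [-0.05, 0.999, -0.0, 0.001]
ft_force: [-0.4, 0.1, 5.9]
grip_width: 0.0222
grasp_force: 60.0
clock: 37.85
eef_pos: [0.5977, 0.1815, 0.1439]
tool_rot: [-0.013, 1.0, 0.001, -0.0]
ft_force: [-0.2, 0.1, -0.3]
grip_width: 0.0221
grasp_force: 59.2
clock: 38.18
eef_pos: [0.5984, 0.1743, 0.1441]
tool_rot: [-0.009, 1.0, -0.0, -0.0]
ft_force: [0.4, 0.0, -0.2]
grip_width: 0.022
grasp_force: 59.2
[0.5984 0.1743 0.1441] yaw 0.017 clock 38.1833
0.65 [281.5, 283.4] [0.60096461 0.17523181 0.12925332]
bush_block_mid 0.59 centre [596.  175.8] size [55.9 22.1] yaw 0.033
```

```bash
python3 -m inch '[1,2.2,-40,0,0,0,10, 1,2.2,-65,0,0,0,10, 1,2.2,-80,0,0,0,10, 1,2.2,-90,0,0,0,10, 1,2.2,-94,0,0,0,10, 1,2.2,-96,0,0,0,10, 1,2.2,-96,0,0,0,10, 1,2.2,-96,0,0,0,10]';python3 -m inch '[0,0,-1,0,0,0,10, 0,0,-2,0,0,0,10, 0,0,-3,0,0,0,10, 0,0,-4,0,0,0,10,0,0,-4,0,0,0,10,0,0,-4,0,0,0,10]'
```

```text
clock: 39.7
eef_pos: [0.6004, 0.1784, 0.0496]
tool_rot: [-0.01, 1.0, 0.0, 0.001]
ft_force: [0.2, 0.4, -0.8]
grip_width: 0.0224
grasp_force: 59.2
clock: 40.2
eef_pos: [0.5998, 0.1782, 0.0457]
tool_rot: [-0.01, 1.0, 0.0, 0.001]
ft_force: [-1.4, -0.9, 5.0]
grip_width: 0.0222
grasp_force: 59.9
```

```bash
python3 -m inch '[0,0,0,0,0,0,55, 0,0,0,0,0,0,55, 0,0,0,0,0,0,55, 0,0,10,0,0,0,55, 0,0,50,0,0,0,55, 0,0,90,0,0,0,55, -20,0,130,0,0,0,55, -50,0,150,0,0,0,55]'; python3 -m inch '[0,0,5,0,0,0,55, 0,0,5,0,0,0,55, 0,0,5,0,0,0,55, 0,0,5,0,0,0,55]'; python3 look.py w13;python3 -c "
import cv2
a=cv2.imread('pics/w13.png')[60:340,130:530];cv2.imwrite('pics/w13c.png',cv2.resize(a,None,fx=2,fy=2,interpolation=2))"
```

```text
clock: 40.87
eef_pos: [0.5529, 0.1786, 0.1992]
tool_rot: [-0.009, 1.0, 0.001, 0.004]
ft_force: [0.2, 1.4, 0.6]
grip_width: 0.0466
grasp_force: 0.0
clock: 41.2
eef_pos: [0.5494, 0.1779, 0.198]
tool_rot: [-0.01, 1.0, -0.0, -0.001]
ft_force: [-0.4, -0.7, -0.1]
grip_width: 0.0469
grasp_force: 0.0
[0.5494 0.1779 0.198 ] yaw 0.019 clock 41.2
trim_fixture 0.62 centre [528.1 350.8] size [223.8 112.2] yaw 0.091
job_tray 0.95 centre [554.7 176.2] size [254.7 105.7] yaw 0.018
   spot 0.26 [527.7 352.    0. ]
rubber_board 0.82 centre [550.2   9.7] size [252.9 121. ] yaw 0.105
   spot 0.62 [525.9   0.6   0. ]
ribbed_casting_mid 0.65 centre [596.1 178.2] size [54.4 23.7] yaw 0.02
   spot 0.56 [487.7 350.3  36. ]
box_casting_mid 0.59 centre [496.  176.5] size [108.3  59.7] yaw 0.02
   spot 0.7 [499.2 180.   36. ]
bush_block_mid 0.94 centre [598.5 177.8] size [56.3 25. ] yaw 0.02
   spot 0.64 [602.1 178.   32. ]
knob_block_mid 0.73 centre [593.7 358.1] size [61.3 32.2] yaw 0.095
   spot 0.61 [597.6 367.9  32. ]
```

View pics/w13c.png

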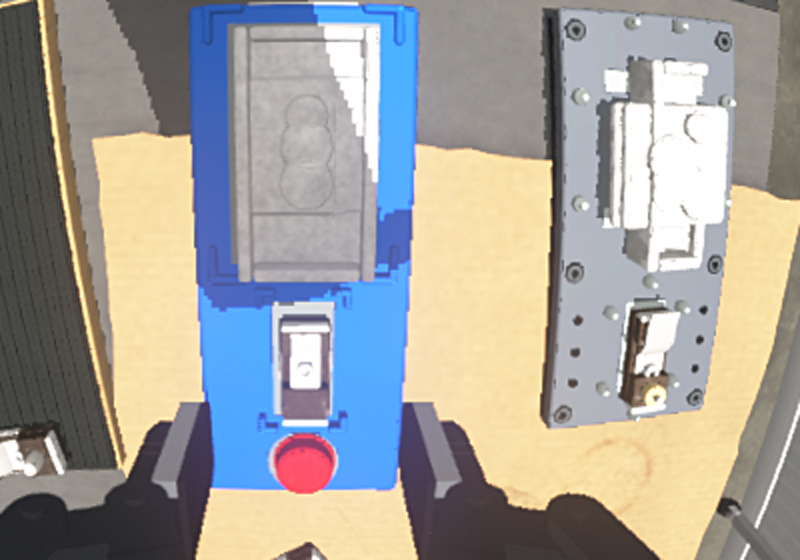

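All four parts are in their seats and aligned: box (305,155) and bush block (303,370) in the tray, ribbed casting (665,165) and knob block (648,355) on the fixture with the knob at the far end. The cap and spare block were not touched.

```bash
python3 -c "
from workcell import bot
print(bot.job_done())"
```

```text
the job is handed in; nothing more can be done
None
```

The changeover is done and handed in at about 41 s: the ribbed casting and knob block are on the fixture with the knob away from the casting, the box casting and bush block are in the tray, and the cap and spare block were left alone.

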